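Slide the weld test plate into the empty magazine pocket

ROBOT

A 6-joint arm with a two-finger parallel gripper is mounted at the origin on a cart in front of the work surface, level with it; the furniture and walls round the work are solid. World frame = base frame: x ahead of the robot, y to its left, z up, the work surface at z = 0. Lengths are in m, angles in rad, forces in N, time in s.
With the tool pointing down it reaches from about 0.225 to 0.875 m from the base axis. Payload 3.4 kg.
Tool frame: the origin (TCP) lies midway between the tips of the shut fingers; the grasp point (between the pads) lies 19 mm behind it; x points along the fingers, z is the direction in which the jaws open and shut, and the axes are right-handed (so a half turn about x gives the same grasp; the last joint's range is limited). The gripper opens to 85 mm and grips with 20 to 120 N. Pads are 22 mm wide; open, the fingers measure 114 mm over their backs; the gripper's body (76 mm by 85 mm) begins 54 mm behind the grasp point. The pads swing forward as they close: fully open they stand 13 mm farther back than shut.
Start: joints at [1.203, 0.276, 1.505, -0, 1.361, -0.121], TCP at [0.14, 0.558, 0.231] pointing down, gripper open.
Joint ranges: [-2.89, 2.89], [-0.75, 2.08], [0.22, 2.7], [-1.18, 4.32], [0.11, 2.71], [-2.7, 2.7]. Speed limits (rad/s): [2.57, 2.57, 3.14, 3.14, 3.14, 3.14].

INTERFACE

Orientations are given as a unit quaternion [w, x, y, z].
In Python, from rig import manip, eyes gives the robot as it stands. The module is installed in compiled form; this text tells all that it offers.
- The arm moves only by the shell command python3 -m crank 'ROWS' [FORCE]. ROWS is JSON, a list of rows, each a list of 7 numbers: the shift along the tool's x, y, z in cm, then the turn, a rotation vector about the tool's x, y, z in degrees, then the finger opening in cm, from 0 to 8.54. A call has 1 to 5 rows; each row is the pose to reach, as a shift and turn from the pose commanded when the call began, along the tool's axes at that moment; what a row does not reach only later rows make up. A row lasts 1/8 s, in which the tool goes at most 62.5 mm and 10.7 degrees, less where a joint would pass 70% of its speed; a pose out of reach is approached as far as the arm can. A call with a gripper value outside its range is refused whole. The fingers move at their own pace and stop on an object; FORCE is the grip in N (left out, the last holds). Time passes only in rows, so rows that repeat a pose let the fingers close. It gives the time, the measured TCP pose, the force and the opening at its end, in the units of the state.
- manip.get_state(): the state, without advancing time (a new reading comes with each control period).
- eyes.get_image(name): name is "scene" or "top" or "wrist"; returns a dict with "color" (480x640x3 uint8, blue, green, red), "z_map" (480x640 float32, m along the optical axis (not along the pixel's ray), 0 where there is no reading), "vertical_fov" (degrees; the focal length in pixels is half the picture's height over the tangent of half this angle, whatever the lens; pixels are square), "cx", "cy" (the principal point, pixels), "eye" and "attitude" of the camera in the world. Camera axes: x right, y up, looking along -z (the intrinsics and any distortion apply to the point x, -y, -z); pixel columns grow to the right and rows downward; lengths in m; the calibration is good to about 2 mm. The wrist camera is an equidistant fisheye: a pixel r from the principal point sees the ray r / f radians off the axis. A picture is of the moment at which its call begins.
- manip.sign_off(): hands the job in, once; it reports no verdict.
The state is a dict: "clock": time; "qpos": joint angles; "qd": joint speeds; "effort": joint torques, N m; "position": TCP position; "ee_rot": TCP orientation; "contact_force": force on the tool from outside, world axes, zero at the start; "moment": the same for the moment, N m; "width": finger opening in m.
Only numpy, scipy, OpenCV 4.12 (cv2) and the standard library are available. Lean on these libraries where they do the work, as an engineer would, in place of code of your own. Each camera call takes 0.05 s, during which the arm holds its last target.

TASK

Take the steel weld test plate off the leaning rest and slide it upright, slot-fashion, into the one empty pocket of the three-pocket magazine, pushing it past the pocket's spring until its lower edge sits fully home on the pocket floor and it stands as deep as its two neighbours. Leave the two plates already loaded and the loose things on the table where they are.

Things in the scene. Friction and masses are not known exactly. Their poses are not given: they have to be found in the camera images.
- plate_centre (a point): centre of the loose weld test plate: flat steel, 8 mm thick (its x), 70 mm wide (its y), 80 mm tall (its z, towards its upper edge), 0.28 to 0.44 kg, a weld seam ground flush down the middle of both faces. It starts leaning 20 degrees from vertical on the rest, upper edge towards the robot; it may go into the pocket either face first.
- plate: the same plate; origin at the centre of its lower edge face, axes as for plate_centre.
- rest: fixed dark steel leaning rest; origin under its centre on the table, x across the plate, y along it, z up. Base 110 x 100 x 6 mm. A back carries the plate's lower 44 mm on the robot's side (-x), a ledge with a 4 mm lip its lower edge; its upper 36 mm is free on both faces: grasp it there across its thickness, the tool tilted to match the lean.
- shoe0: fixed flat shoe, 74 x 93 x 6 mm, that carries the EMPTY grey pocket of the magazine (one of three shoes in a row 100 mm apart along its y; which is empty varies). Origin under its centre, x across the slot, y along it, z up. The pocket is 38 mm thick (x), 93 mm wide, its top 87 mm above this origin; its slot is square to the shoe and centred on it in y, but not in x.
- mouth (a point): point over the shoe's centre at the height of the flat jaw tops (14 mm wide in x). The slot mouth, 10 mm (x) by 73 mm (y), is centred here in y, but the pocket was clamped anywhere from -5 to +5 mm along x: that offset is NOT in this reading, so see it or find it by touch; off the slot a plate lands on the jaws. The slot's ends have 3 mm lead-ins, the jaws 1 mm rounded edges.
- home (a point): where the plate's centre is when home (but for that x offset): 33 mm below mouth. Slot 73 mm deep; home, the plate's top is 7 mm above the jaws, too low to hold: let go as the fingers near the jaws and push the top down. A leaf spring on the -x jaw grips the plate from 40 mm above the floor down, so it stays up part way; about 4 to 12 N pushes it on to the hard stop.
- plate1: a plate of the same kind already home in another pocket, origin at the centre of its lower edge face; leave it.
- plate2: a plate of the same kind already home in the third pocket, origin at the centre of its lower edge face; leave it.
- marker: loose black marker, 14 x 132 mm, lying flat between rest and magazine; leave it.
- pliers_blue: loose pliers with blue handles, 69 x 201 x 14 mm, lying in front of the magazine; leave them.
- disc: loose grinding disc, 115 mm across, 6 mm thick, lying to the left; leave it.
- tape_measure: loose tape measure, 34 x 72 x 73 mm, standing at the front left; leave it.
Things that resemble listed ones, but are neither listed nor needed, are in the scene too. Leave any brown or green look-alike of the plate alone.

How it is judged:
At the end, for the whole second after the job is handed in: The plate stands upright (within 3.4 degrees) in the empty pocket, square to it (within 4.6 degrees), its lower edge within 2.5 mm of the pocket floor, at rest, and not touched by the fingers (x of plate_centre in the frame of shoe0 between -0.0085 and 0.0085 m and y of plate_centre in the frame of shoe0 between -0.005 and 0.005 m and z of plate_centre in the frame of shoe0 between 0.05 and 0.0565 m and angle between plate_centre's own z axis and vertical below 0.06 rad and angle between the x axis of plate_centre and the x axis of shoe0, either way round below 0.08 rad and linear speed of plate below 0.01 m/s and contact force between the fingers and plate below 0.1 N).
It fails at once if a plate already loaded is moved by more than 15 mm (distance of any of plate1, plate2 from where it was at the start of the episode above 0.015 m).
It fails at once if a loose thing on the table is moved by more than 30 mm (distance of any of marker, pliers_blue, disc, tape_measure from where it was at the start of the episode above 0.03 m).
It also fails if it takes over 58 s, if anything falls off the work surface, if the arm or the gripper's body presses on something with over 40 N, if the wrist force passes 120 N, or if a joint passes its speed limit or range.

## Working session

There is one attempt and no reset: what is moved stays moved. The work goes in short steps, Python scripts to look and compute and a shell command to move; the robot and the scene stay as the last step left them, time stands still between calls to the robot, and variables do not carry over. Pictures are saved under pics/ and viewed, and the job is handed in when it is done.

```bash
mkdir -p pics; ls; cat > h.py <<'E'
import numpy as np, cv2, pickle
from rig import manip, eyes
from scipy.spatial.transform import Rotation as R
def rot(q): return R.from_quat([q[1],q[2],q[3],q[0]])
def snap(name,tag):
    d=eyes.get_image(name); cv2.imwrite(f'pics/{tag}.png',d['color']); pickle.dump(d,open(f'pics/{tag}.pkl','wb')); return d
def load(tag): return pickle.load(open(f'pics/{tag}.pkl','rb'))
def foc(d): return 240/np.tan(np.radians(d['vertical_fov'])/2)
def att(d):
    a=np.array(d['attitude'],float)
    return rot(a) if a.size==4 else R.from_matrix(a)
def ray(d,u,v,fish=False):
    f=foc(d); x=(np.asarray(u,float)-d['cx'])/f; y=(np.asarray(v,float)-d['cy'])/f
    if fish:
        r=np.hypot(x,y)+1e-12; s=np.sin(r)/r; c=np.stack([x*s,-y*s,-np.cos(r)],-1)
    else: c=np.stack([x,-y,-np.ones_like(x)],-1)
    return att(d).apply(c.reshape(-1,3)).reshape(c.shape)
def onz(d,u,v,z,fish=False):
    r=ray(d,u,v,fish); e=np.array(d['eye']); return e+r*((z-e[2])/r[...,2])[...,None]
def pts(d,u,v,fish=False):
    z=d['z_map'][np.asarray(v,int),np.asarray(u,int)]
    r=ray(d,u,v,fish); 
    fwd=att(d).apply([0,0,-1]); k=r@fwd
    return np.array(d['eye'])+r*(z/k)[...,None]
E
python3 - <<'E'
from h import *
for n in ['scene','top','wrist']:
    d=snap(n,n+'0'); print(n,d['vertical_fov'],d['cx'],d['cy'],d['eye'],d['attitude'],{k for k in d})
print(manip.get_state())
E
```

```text
pics
scene 49.07335434648946 322.0407690940689 232.09295437090597 [-0.39084893 -0.51975012  0.80331806] [ 0.7754559   0.41910573 -0.22886971 -0.41308254] {'z_map', 'cy', 'cx', 'vertical_fov', 'attitude', 'color', 'eye'}
top 54.422344709126854 323.13306090886306 237.1448855128609 [0.34467612 0.08963806 1.12800952] [-0.69481167 -0.05886436  0.06752688  0.71359082] {'z_map', 'cy', 'cx', 'vertical_fov', 'attitude', 'color', 'eye'}
wrist 65.70646984690485 316.89015649435885 234.48665814758198 [0.06178825 0.57665859 0.37265186] [ 0.77838814 -0.12613038 -0.09690256  0.60729971] {'z_map', 'cy', 'cx', 'vertical_fov', 'attitude', 'color', 'eye'}
{'clock': 0.15, 'qpos': array([ 1.20298423e+00,  2.76466646e-01,  1.50583849e+00,  4.04575380e-05,
        1.36070094e+00, -1.21016010e-01]), 'qd': array([-0.00177912, -0.00324219, -0.00371451, -0.00031506,  0.00172949,
       -0.00019278]), 'effort': array([ 8.80535026e-04, -4.17148054e+01, -2.46033758e+01, -1.03178841e-04,
        7.67678343e-03,  2.33661530e-05]), 'position': array([0.14033055, 0.55721143, 0.23063031]), 'ee_rot': array([ 0.55730675, -0.43489839,  0.55817788,  0.43440767]), 'contact_force': array([-0.24478683, -0.14242331,  0.61790166]), 'moment': array([-0.02095587, -0.01582367, -0.01413906]), 'width': 0.08544851005537998}
```

View pics/scene0.png

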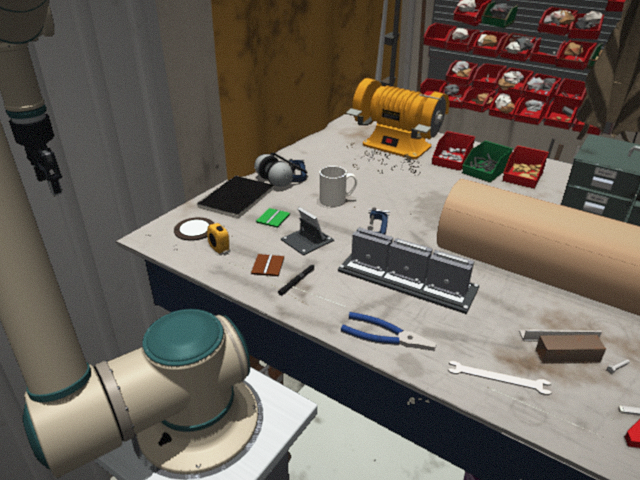

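View pics/top0.png

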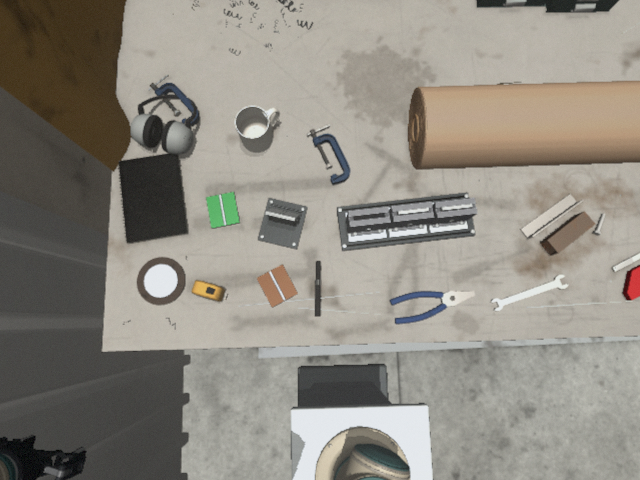

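View pics/wrist0.png

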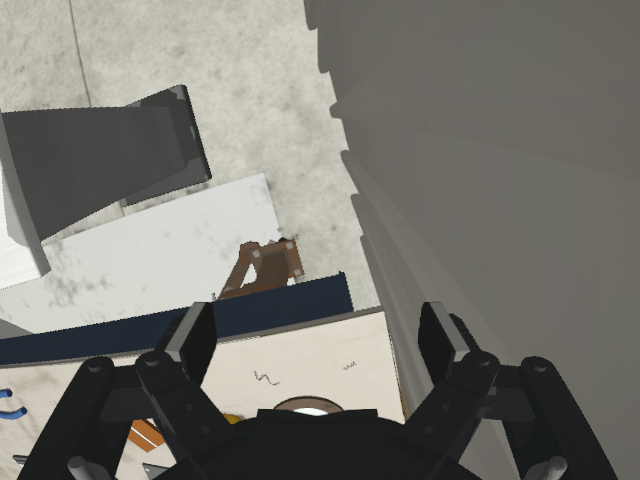

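The scene view has the rest with the dark plate around (308,225) and the magazine around (410,265). The top view has the rest at (283,221) and the magazine at (407,220). Next I'll zoom in on both.

```bash
python3 - <<'E'
from h import *
d=load('top0');c=d['color']
a=cv2.resize(c[185:255,325:485],None,fx=5,fy=5,interpolation=cv2.INTER_CUBIC)
cv2.imwrite('pics/z1.png',a)
a=cv2.resize(c[190:255,250:315],None,fx=6,fy=6,interpolation=cv2.INTER_CUBIC)
d=load('scene0');c=d['color']
b=cv2.resize(c[200:260,270:340],None,fx=5.57,fy=6.5,interpolation=cv2.INTER_CUBIC)
cv2.imwrite('pics/z2.png',np.hstack([a,b]))
a=cv2.resize(c[220:315,330:490],None,fx=5,fy=5,interpolation=cv2.INTER_CUBIC)
cv2.imwrite('pics/z3.png',a)
E
```

```text
(no output)
```

View pics/z1.png

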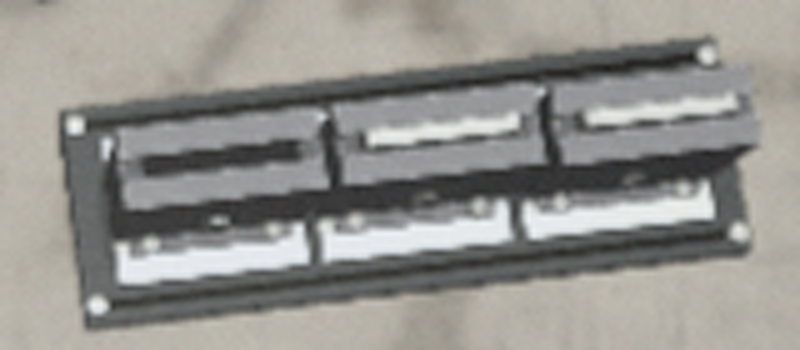

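View pics/z2.png

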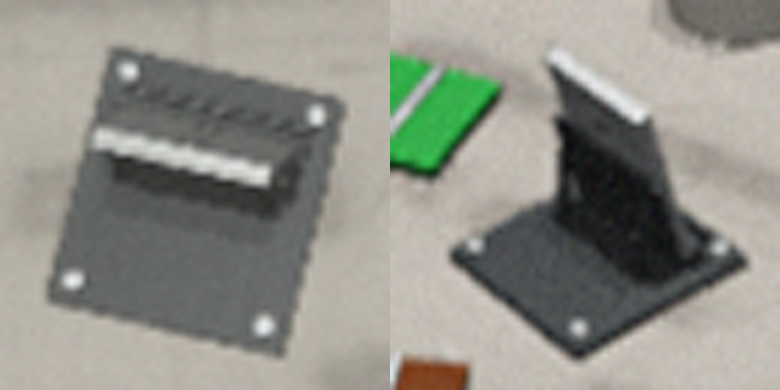

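View pics/z3.png

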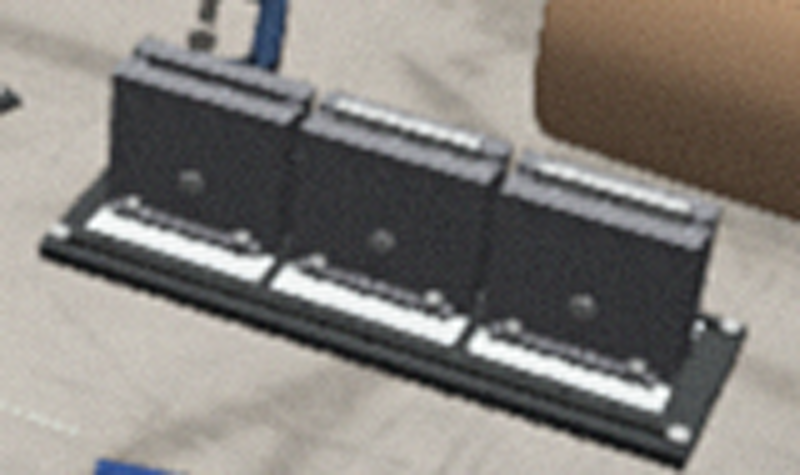

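```bash
python3 - <<'E'
from h import *
np.set_printoptions(precision=4,suppress=True)
d=load('top0');c=d['color'].astype(int)
def box(u0,v0,u1,v1):
    v,u=np.mgrid[v0:v1,u0:u1]; return u.ravel(),v.ravel()
# plate top edge : bright in rest region
u,v=box(255,200,310,235); g=c[v,u].min(1); s=c[v,u].max(1)-g
P=pts(d,u,v)
m=(g>160)&(P[:,2]>0.05)
print('plate edge px',m.sum(),P[m].mean(0), P[m][:,2].min(),P[m][:,2].max())
r=cv2.minAreaRect(np.c_[u,v][m].astype(np.float32));print(r)
q=cv2.boxPoints(r); print(onz(d,q[:,0],q[:,1],P[m][:,2].mean()))
# screws on rest: bright, low
m=(g>160)&(P[:,2]<0.02)
im=np.zeros((480,640),np.uint8); im[v[m],u[m]]=1
n,l,st,ce=cv2.connectedComponentsWithStats(im)
u,v=box(255,190,310,250); g=c[v,u].min(1); P=pts(d,u,v)
im=np.zeros((480,640),np.uint8); im[v,u]=((g>150)&(P[:,2]<0.03)); n,l,st,ce=cv2.connectedComponentsWithStats(im)
for i in range(1,n): 
    if st[i,4]>=2: print('rest bright',st[i,4],ce[i],onz(d,ce[i,0],ce[i,1],0.006))
# magazine
u,v=box(330,185,485,255); g=c[v,u].min(1); P=pts(d,u,v)
h=np.histogram(P[:,2],bins=np.arange(-0.01,0.14,0.004)); print(np.c_[h[1][:-1],h[0]].T)
E
```

```text
plate edge px 96 [0.5745 0.1678 0.1322] 0.08454806536298376 1.1280095177871616
((285.68145751953125, 219.35540771484375), (33.1710319519043, 37.29146957397461), 78.02386474609375)
[[0.5951 0.2026 0.1322]
 [0.6106 0.1224 0.1322]
 [0.5375 0.1088 0.1322]
 [0.5225 0.1881 0.1322]]
rest bright 1037 [286.7994 208.0106] [0.6229 0.1607 0.006 ]
rest bright 7 [271.     201.2857] [0.641  0.1995 0.006 ]
rest bright 7 [302.2857 209.    ] [0.6194 0.1225 0.006 ]
rest bright 2 [265.  212.5] [0.6128 0.2145 0.006 ]
rest bright 4 [258. 224.] [0.5843 0.2318 0.006 ]
rest bright 237 [266.384  244.3165] [0.5333 0.2116 0.006 ]
rest bright 9 [261.6667 236.1111] [0.5539 0.2229 0.006 ]
rest bright 9 [293.6667 243.8889] [0.5326 0.1452 0.006 ]
[[  -0.01    -0.006   -0.002    0.002    0.006    0.01     0.014    0.018
     0.022    0.026    0.03     0.034    0.038    0.042    0.046    0.05
     0.054    0.058    0.062    0.066    0.07     0.074    0.078    0.082
     0.086    0.09     0.094    0.098    0.102    0.106    0.11     0.114
     0.118    0.122    0.126    0.13     0.134]
 [  38.    1335.    2951.     680.    1162.     960.     502.     245.
   136.      51.      46.      32.      32.      42.      51.      49.
    56.      63.      59.      50.      71.      58.      72.      74.
    76.     321.    1118.     318.     144.      18.       0.       0.
     0.       0.       0.       0.       0.   ]]
```

```bash
python3 - <<'E'
from h import *
np.set_printoptions(precision=4,suppress=True)
def box(u0,v0,u1,v1):
    v,u=np.mgrid[v0:v1,u0:u1]; return u.ravel(),v.ravel()
def comps(tag,bx,f,amin=20):
    d=load(tag);c=d['color'].astype(int)
    u,v=box(*bx); P=pts(d,u,v); ok=d['z_map'][v,u]>0
    m=ok&f(c[v,u],P)
    im=np.zeros((480,640),np.uint8); im[v[m],u[m]]=1
    n,l,st,ce=cv2.connectedComponentsWithStats(im)
    for i in range(1,n):
        if st[i,4]<amin: continue
        vv,uu=np.nonzero(l==i); Q=pts(d,uu,vv); z=np.median(Q[:,2])
        r=cv2.minAreaRect(onz(d,uu,vv,z)[:,:2].astype(np.float32)*1000)
        X=onz(d,uu.astype(float),vv.astype(float),z)[:,:2]; w,V=np.linalg.eigh(np.cov(X.T)); 
        print(tag,st[i,4],ce[i],'z',z,'ctr',X.mean(0),'axis yaw',np.degrees(np.arctan2(V[1,1],V[0,1]))%180,'len',np.sqrt(w*12)*1000)
W=lambda c,P:(c.min(1)>150)
print('plate edge');comps('top0',(255,200,310,235),lambda c,P:W(c,P)&(P[:,2]>.06)&(P[:,2]<.12))
comps('scene0',(285,195,340,240),lambda c,P:W(c,P)&(P[:,2]>.06)&(P[:,2]<.12))
print('home plates');comps('top0',(330,185,485,255),lambda c,P:W(c,P)&(P[:,2]>.08))
comps('scene0',(330,215,490,320),lambda c,P:W(c,P)&(P[:,2]>.08))
print('white shoe');comps('top0',(330,185,485,255),lambda c,P:W(c,P)&(P[:,2]<.05)&(P[:,2]>0.003),2)
print('slot');comps('top0',(350,205,390,225),lambda c,P:(c.max(1)<75),5)
d=load('top0');c=d['color'];print(c[205:232,370].tolist());
u,v=box(345,200,480,235);P=pts(d,u,v);cc=c[v,u].astype(int)
m=(abs(cc.mean(1)-125)<25)&(P[:,2]>.08); print('jaw z',np.median(P[m][:,2]),m.sum())
E
```

```text
plate edge
top0 108 [280.1759 215.5741] z 0.08869154258899892 ctr [0.585  0.1708] axis yaw 75.29799246343457 len [ 8.482  68.5274]
scene0 51 [307.     212.8824] z 0.0892531660781527 ctr [0.585  0.1701] axis yaw 74.87393296622801 len [10.2366 70.6187]
home plates
top0 142 [456.6549 205.7535] z 0.10181401738817619 ctr [ 0.5947 -0.2304] axis yaw 94.05145615037095 len [13.7047 77.7753]
top0 241 [411.7344 208.3402] z 0.09776788925919844 ctr [ 0.5922 -0.1288] axis yaw 93.85674795999212 len [19.8753 86.1727]
top0 178 [368.2416 210.9382] z 0.09631950716249438 ctr [ 0.589  -0.0298] axis yaw 95.15167450890787 len [10.6987 93.6825]
top0 136 [411.1471 216.6397] z 0.09563436212742149 ctr [ 0.5734 -0.1267] axis yaw 94.92926102692068 len [10.2329 90.9349]
top0 25 [444.04 214.8 ] z 0.0964093846428411 ctr [ 0.5756 -0.2017] axis yaw 94.56342639635835 len [ 6.2782 29.9512]
top0 173 [369.3642 221.2486] z 0.09594941981696326 ctr [ 0.5651 -0.0313] axis yaw 95.06292594206428 len [10.2943 90.4916]
scene0 41 [380.6585 234.5854] z 0.09701157078411382 ctr [ 0.5917 -0.0462] axis yaw 95.67207961543575 len [ 8.42
[... 5196 characters left out ...]
r [ 0.581  -0.0333] axis yaw 95.1842626212594 len [ 8.3849 72.7734]
top0 20 [383.7 223.7] z 0.08984762212994013 ctr [ 0.5598 -0.0644] axis yaw 91.73006395618012 len [ 3.3443 32.0837]
[[86, 87, 85], [64, 65, 64], [59, 61, 59], [108, 109, 107], [157, 157, 154], [154, 153, 151], [157, 156, 155], [158, 155, 155], [143, 140, 141], [96, 94, 93], [61, 61, 63], [62, 62, 61], [57, 55, 56], [115, 114, 113], [169, 167, 165], [158, 156, 154], [157, 155, 153], [159, 158, 157], [162, 161, 158], [138, 137, 137], [54, 53, 56], [57, 56, 56], [57, 56, 56], [101, 101, 100], [124, 123, 123], [92, 90, 92], [130, 129, 127]]
jaw z 0.09573971904386869 627<stdin>:16: RuntimeWarning: invalid value encountered in sqrt
```

```bash
cat >> h.py <<'E'
def tool(xd,zd):
    xd=np.array(xd)/np.linalg.norm(xd); zd=np.array(zd)-xd*np.dot(xd,zd); zd/=np.linalg.norm(zd)
    return R.from_matrix(np.c_[xd,np.cross(zd,xd),zd])
def delta(p,Rt,s=None):
    s=s or manip.get_state(); Rc=rot(s['ee_rot'])
    t=Rc.inv().apply(np.array(p)-s['position'])*100; r=np.degrees((Rc.inv()*Rt).as_rotvec())
    return np.round(t,2),np.round(r,2)
E
python3 - <<'E'
from h import *
np.set_printoptions(precision=4,suppress=True)
s=manip.get_state(); Rc=rot(s['ee_rot']); print(Rc.as_matrix())
d=load('wrist0'); print('cam in tool',Rc.inv().apply(np.array(d['eye'])-s['position']),(Rc.inv()*att(d)).as_matrix())
print(onz(load('top0'),369.165,216.,0.096))
y=np.radians(-15); t=np.radians(20)
xr=np.array([np.cos(y),np.sin(y),0]); pz=-np.sin(t)*xr+np.cos(t)*np.array([0,0,1]); px=np.cos(t)*xr+np.array([0,0,np.sin(t)])
top=np.array([.585,.1705,.089])
for sg in (1,-1):
    Rt=tool(-pz,sg*px)
    print(sg,delta(top+pz*0.06,Rt),delta(top-pz*0.029,Rt), top+pz*.06, top-pz*.029)
E
```

```text
[[-0.0005 -0.9697  0.2443]
 [-0.0013  0.2443  0.9697]
 [-1.      0.0002 -0.0014]]
cam in tool [-0.142   0.0809 -0.0005] [[ 0.0009  0.3143 -0.9493]
 [ 0.0007  0.9493  0.3143]
 [ 1.     -0.001   0.0007]]
[ 0.5772 -0.0314  0.096 ]
1 (array([  8.55, -50.52, -26.59]), array([ 89.86, -15.68, -15.79])) (array([ 16.91, -53.56, -26.63]), array([ 89.86, -15.68, -15.79])) [0.5652 0.1758 0.1454] [0.5946 0.1679 0.0617]
-1 (array([  8.55, -50.52, -26.59]), array([-88.14,  15.73, -15.61])) (array([ 16.91, -53.56, -26.63]), array([-88.14,  15.73, -15.61])) [0.5652 0.1758 0.1454] [0.5946 0.1679 0.0617]
```

```bash
python3 -m crank '[[-1,-5,-2.6,9,-1.5,-1.5,8.5],[-2,-10,-5.2,18,-3,-3,8.5],[-2,-15,-7.8,27,-4.5,-4.5,8.5],[-2,-20,-10.4,36,-6,-6,8.5],[-2,-25,-13,45,-7.5,-7.5,5]]' 40; python3 - <<'E'
from h import *
y=np.radians(-15); t=np.radians(20)
xr=np.array([np.cos(y),np.sin(y),0]); pz=-np.sin(t)*xr+np.cos(t)*np.array([0,0,1]); px=np.cos(t)*xr+np.array([0,0,np.sin(t)])
top=np.array([.585,.1705,.089])
print(delta(top+pz*0.06,tool(-pz,px)))
E
```

```text
clock: 0.78
position: [0.3521, 0.369, 0.2513]
ee_rot: [0.743, -0.193, 0.616, 0.177]
contact_force: [-0.8, 0.2, 0.8]
width: 0.0695
(array([ 13.73, -26.61,   6.53]), array([44.59, -8.27, -7.95]))
```

```bash
python3 -m crank '[[1.5,-5.3,1.3,9,-1.7,-1.6,5],[4,-10.6,2.6,18,-3.3,-3.2,5],[7,-16,3.9,27,-5,-4.8,5],[10.4,-21.3,5.2,36,-6.6,-6.4,5],[13.7,-26.6,6.5,44.6,-8.3,-7.95,5]]'; python3 -m crank '[[0,0,0,0,0,0,5],[0,0,0,0,0,0,5]]'; cat > g.py <<'E'
from h import *
y=np.radians(-15); t=np.radians(20)
xr=np.array([np.cos(y),np.sin(y),0]); pz=-np.sin(t)*xr+np.cos(t)*np.array([0,0,1]); px=np.cos(t)*xr+np.array([0,0,np.sin(t)])
top=np.array([.585,.1705,.089])
E
python3 - <<'E'
from g import *
print(delta(top+pz*0.06,tool(-pz,px)),delta(top-pz*0.029,tool(-pz,px)))
snap('wrist','w1');snap('scene','s1')
E
```

```text
clock: 1.4
position: [0.5632, 0.179, 0.1463]
ee_rot: [0.812, 0.075, 0.568, -0.107]
contact_force: [0.2, 0.3, -0.4]
width: 0.0501
clock: 1.65
position: [0.5618, 0.1804, 0.1468]
ee_rot: [0.812, 0.073, 0.57, -0.105]
contact_force: [0.1, 0.1, 0.3]
width: 0.0501
(array([ 0.28, -0.36,  0.37]), array([ 0.27, -0.09, -0.04])) (array([ 9.18, -0.36,  0.38]), array([ 0.27, -0.09, -0.04]))
```

View pics/w1.png

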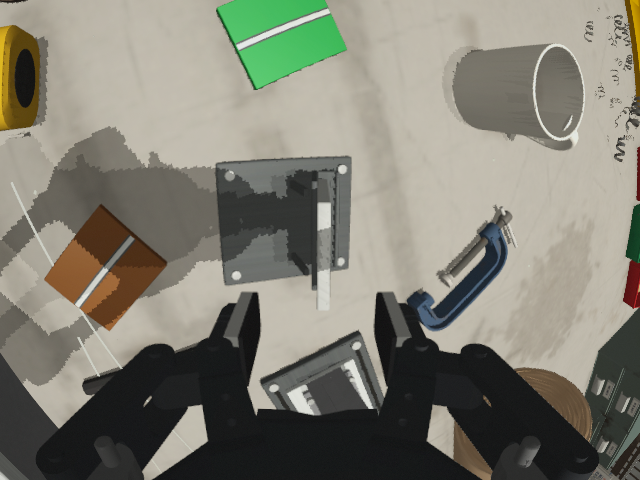

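View pics/s1.png

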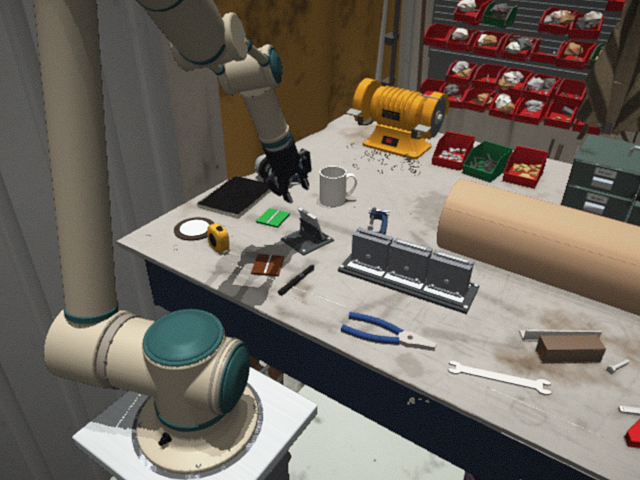

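The wrist view shows the plate's white top edge at col 323, rows 203–308, between the two open fingers and square to them. I'll measure it from here before grasping.

```bash
python3 - <<'E'
from g import *
np.set_printoptions(precision=4,suppress=True)
d=load('w1');c=d['color'].astype(int)
v,u=np.mgrid[190:320,312:336];u=u.ravel();v=v.ravel()
P=pts(d,u,v,True); m=(c[v,u].min(1)>150)&(P[:,2]>.07)&(P[:,2]<.1)
print(m.sum(),np.median(P[m],0)); X=P[m]
Q=onz(d,u[m],v[m],np.median(X[:,2]),True);print(Q.mean(0)); w,V=np.linalg.eigh(np.cov(Q[:,:2].T));print(np.sqrt(w*12)*1e3,np.degrees(np.arctan2(V[1,1],V[0,1])))
# rows extents
s=manip.get_state(); Rc=rot(s['ee_rot']);print(Rc.inv().apply(Q.mean(0)-s['position'])*100)
E
```

```text
843 [0.5829 0.1605 0.0891]
[0.5847 0.1696 0.0891]
[ 8.1242 83.8442] 75.28953152542992
[ 6.3791 -0.5481  0.3416]
```

```bash
python3 -m crank '[[0,-0.36,0.37,0,0,0,5],[3,-0.36,0.37,0.3,0,0,5],[6,-0.36,0.37,0.3,0,0,5],[8,-0.36,0.37,0.3,0,0,5],[9.2,-0.36,0.37,0.3,0,0,5]]';  python3 - <<'E'
from g import *
print(delta(top-pz*0.029,tool(-pz,px)))
snap('wrist','w2')
E
```

```text
clock: 2.38
position: [0.595, 0.1683, 0.0616]
ee_rot: [0.812, 0.075, 0.569, -0.106]
contact_force: [-0.4, -0.5, 0.6]
width: 0.0501
(array([-0.03, -0.05, -0.02]), array([ 0.02, -0.02, -0.07]))
```

View pics/w2.png

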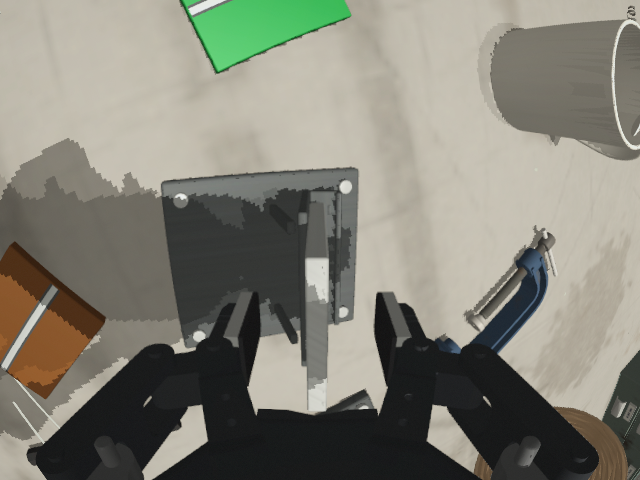

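The plate's top edge sits at col 316, centred between the pads (tips at about cols 250 and 385, rows 295–350), so I can close.

```bash
python3 -m crank '[[0,0,0,0,0,0,0.4],[0,0,0,0,0,0,0.4],[0,0,0,0,0,0,0.4],[0,0,0,0,0,0,0.4],[0,0,0,0,0,0,0.4]]' 70;  python3 -m crank '[[0,0,0,0,0,0,0.4],[0,0,0,0,0,0,0.4]]'
```

```text
clock: 3.05
position: [0.5949, 0.1684, 0.0629]
ee_rot: [0.812, 0.076, 0.568, -0.106]
contact_force: [-4.5, 2.6, 6.1]
width: 0.0068
clock: 3.3
position: [0.5949, 0.1684, 0.063]
ee_rot: [0.812, 0.076, 0.568, -0.106]
contact_force: [-4.1, 2.3, 6.4]
width: 0.0068
```

```bash
python3 -m crank '[[-1,0,0,0,0,0,0.4],[-3,0,0,0,0,0,0.4],[-6,0,0,0,0,0,0.4],[-9,0,0,0,0,0,0.4],[-12,0,0,0,0,0,0.4]]';python3 -m crank '[[0,0,0,0,0,0,0.4]]'; python3 - <<'E'
from g import *
snap('wrist','w3');snap('scene','s3')
E
```

```text
clock: 3.92
position: [0.5538, 0.1782, 0.1748]
ee_rot: [0.811, 0.075, 0.57, -0.107]
contact_force: [0.4, -0.1, -3.7]
width: 0.007
clock: 4.05
position: [0.5557, 0.179, 0.1768]
ee_rot: [0.813, 0.076, 0.567, -0.106]
contact_force: [0.1, 0.7, -3.8]
width: 0.007
```

View pics/w3.png

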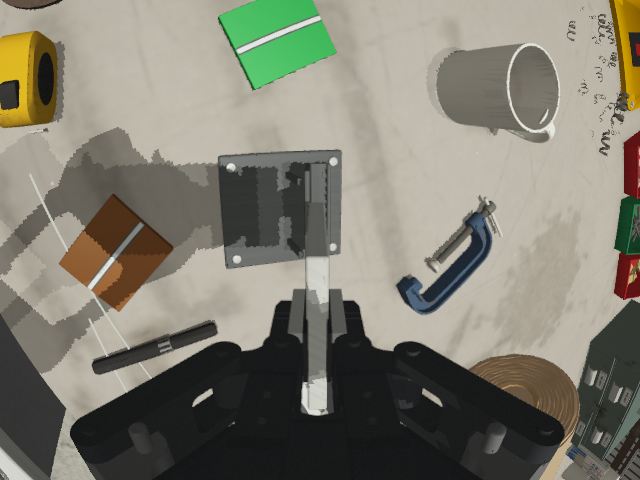

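View pics/s3.png

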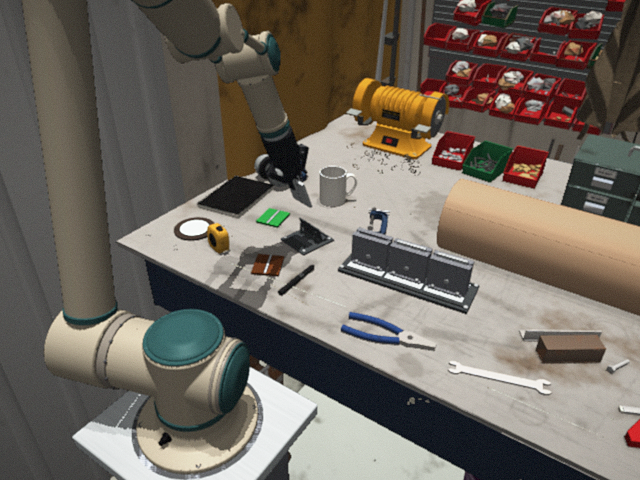

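The plate is held clear of the rest. In the wrist view its top edge runs from row 258 to 412 and its side edge up to row 165, all near col 316. Next I'll measure how it sits in the hand, in the tool frame.

```bash
python3 - <<'E'
from g import *
np.set_printoptions(precision=2,suppress=True)
d=load('w3');c=d['color'].astype(int); T=None
# camera->tool by initial relation
s0p=np.array([0.14033055,0.55721143,0.23063031]); 
d0=load('wrist0'); R0=R.from_quat([-0.43489839,0.55817788,0.43440767,0.55730675])
tc=R0.inv().apply(np.array(d0['eye'])-s0p); Rtc=R0.inv()*att(d0)
def totool(u,v):
    P=pts(d,u,v,True); Pc=att(d).inv().apply(P-np.array(d['eye'])); return Rtc.apply(Pc)+tc
for v in range(150,425,8):
    t=totool(np.array([317.]),np.array([float(v)]))[0]*1000
    cols=np.arange(285,350); g=c[v,cols].mean(1); 
    print(v,t,c[v,316].tolist(), ''.join('#' if x>180 else '+' if x>120 else '-' if x>70 else '.' for x in g))
E
```

```text
150 [186.09  50.56  -0.72] [113, 123, 126] +++++########+##+++-+++++------+--.-------...-.---------+########
158 [183.72  43.69  -0.71] [111, 114, 111] ---------------------------------------------+#####++---+########
166 [173.32  37.99  -0.7 ] [108, 112, 109] ----......................-------------------------------+#######
174 [171.83  31.29  -0.7 ] [107, 111, 109] ....................-----.---------------.--------------+########
182 [172.21  24.27  -0.69] [106, 110, 107] ------......---.....-----.---------------.--------------+########
190 [172.93  17.11  -0.68] [105, 109, 106] ....................-----.---------------.--------------+++++++++
198 [172.5   10.12  -0.68] [104, 109, 105] ....................-----.---------------.--------------+########
206 [41.8  35.37 -0.61] [84, 89, 90] ........................-----------------.--------------+########
214 [27.97 34.9  -0.6 ] [85, 89, 89] ........................-----------------.--------------+########
222 [13.93 35.08 -0.59] [85, 89, 89] -------................---------------------------------#########
230 [ 0.27 35.74 -0.59] [85,
[... 1978 characters left out ...]
....---------+++++++++-.......................
382 [-27.52 -18.78  -0.52] [195, 203, 203] .................-++++++++++##############.......................
390 [-28.53 -22.28  -0.52] [201, 208, 207] ................-######+##################-......................
398 [-27.77 -27.55  -0.51] [200, 208, 207] ................-+#####+##################.......................
406 [-28.05 -32.05  -0.51] [199, 207, 207] ................--+####+#################+.......................
414 [ 170.38 -242.44   -0.46] [215, 222, 220] .......................-++++#######++++--........................
422 [-76.47  10.11  -0.51] [22, 22, 20] .................................................................
```

```bash
cat > m.py <<'E'
from h import *
ym=np.radians(5.0); xm=np.array([np.cos(ym),np.sin(ym),0]); yv=np.array([-np.sin(ym),np.cos(ym),0]); Rm=tool([0,0,-1],xm)
slot=np.array([.577,-.031])
def at(z,dx=0,dy=0): return np.r_[slot+xm[:2]*dx+yv[:2]*dy,z]
E
python3 - <<'E'
from m import *
print(delta(at(.180),Rm))
E
```

```text
(array([  1.99, -19.63,   7.35]), array([-19.82,  19.69,   3.45]))
```

```bash
python3 -m crank '[[0,-3,1.2,-5,5,0.9,0.4],[0.3,-7,2.5,-10,10,1.7,0.4],[1,-12,4.5,-15,15,2.6,0.4],[1.5,-16,6,-19,19,3.3,0.4],[2,-19.6,7.35,-19.8,19.7,3.45,0.4]]';python3 -m crank '[[0,0,0,0,0,0,0.4],[0,0,0,0,0,0,0.4]]'; python3 - <<'E'
from m import *
print(manip.get_state()['clock'],delta(at(.180),Rm))
snap('wrist','w4');snap('top','t4');snap('scene','s4')
c=load('t4')['color'];cv2.imwrite('pics/z4.png',cv2.resize(c[170:270,320:490],None,fx=4.5,fy=4.5,interpolation=cv2.INTER_CUBIC))
c=load('s4')['color'];cv2.imwrite('pics/z4s.png',cv2.resize(c[130:320,330:490],None,fx=3,fy=3,interpolation=cv2.INTER_CUBIC))
E
```

```text
clock: 4.78
position: [0.5788, -0.0333, 0.1783]
ee_rot: [0.706, -0.03, 0.707, 0.031]
contact_force: [0.5, 0.3, -4.4]
width: 0.007
clock: 5.03
position: [0.5772, -0.0304, 0.1789]
ee_rot: [0.706, -0.03, 0.707, 0.031]
contact_force: [-0.1, 1.0, -3.2]
width: 0.0069
5.025 (array([-0.11, -0.05, -0.03]), array([-0.07, -0.08, -0.08]))
```

View pics/w4.png

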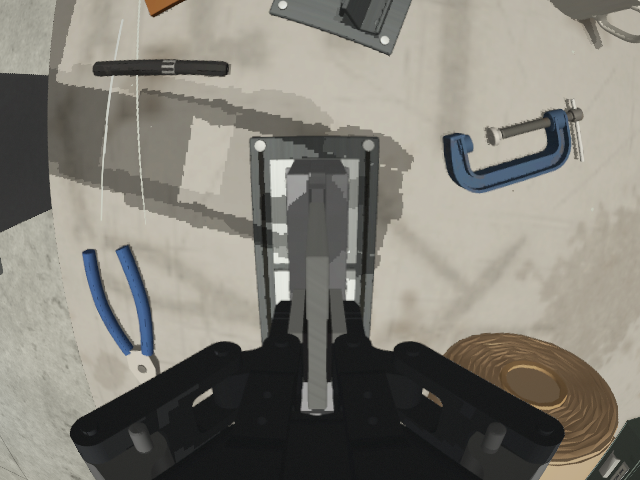

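View pics/z4.png

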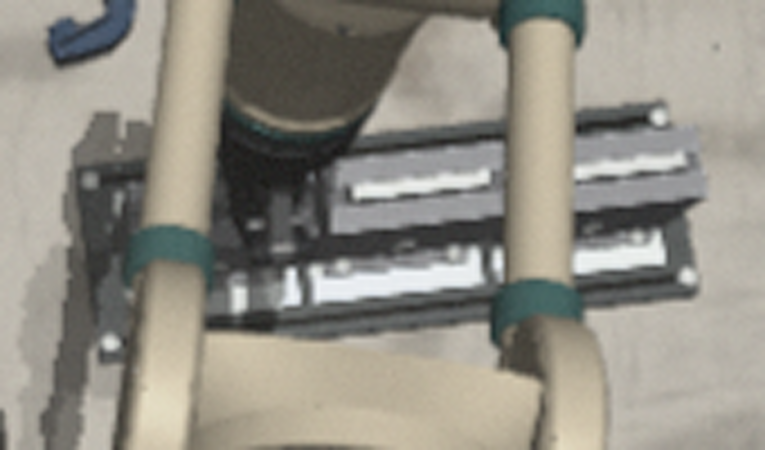

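View pics/z4s.png

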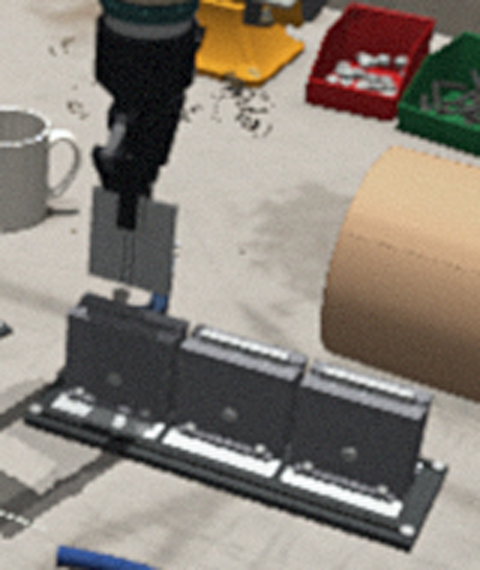

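In the wrist view the plate's side edge runs down to about row 185 at col 317, with the pocket's jaws at cols 288–348 behind it. The slot end shows dark near (318,180), so I'll zoom in there.

```bash
python3 - <<'E'
from m import *
np.set_printoptions(precision=2,suppress=True)
d=load('w4');c=d['color']
a=cv2.resize(c[150:280,270:365],None,fx=6,fy=4.5,interpolation=cv2.INTER_NEAREST);cv2.imwrite('pics/z4w.png',cv2.convertScaleAbs(a,alpha=1.6))
E
```

```text
(no output)
```

View pics/z4w.png

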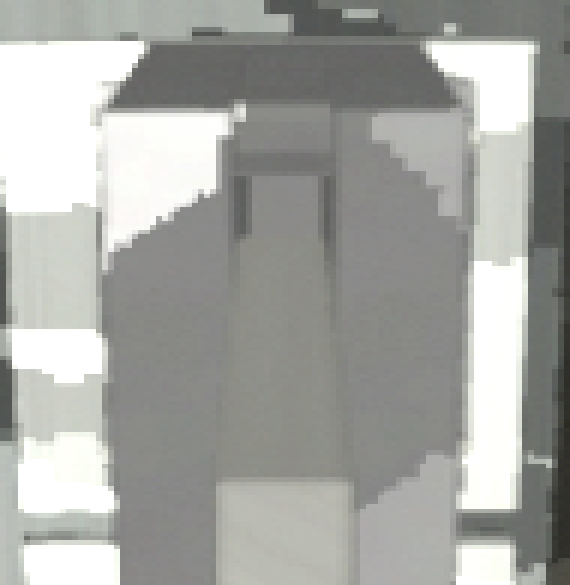

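```bash
python3 - <<'E'
from m import *
np.set_printoptions(precision=4,suppress=True)
d=load('w4')
sl=np.r_[slot,0]
s=manip.get_state(); print(s['position'])
for r in (173.8,183.3,188.9):
    p=onz(d,317.2,r,.096,True); print(r,p,'mag dy',(p-sl)@yv*1e3,'dx',(p-sl)@xm*1e3)
v=np.arange(170,262,4.);P=pts(d,v*0+317,v,True); print(np.c_[v,(P-sl)@xm*1e3,(P-sl)@yv*1e3,P[:,2]*1e3])
for col in (300,335):
    v=np.arange(176,250,6.);P=pts(d,v*0+col,v,True); print(col,np.median(P[:,2]))
for u,r in ((287.2,173.8),(347.5,173.8),(308.4,185.),(326.,185.)):
    p=onz(d,u,r,.096,True);print(u,(p-sl)@xm*1e3,(p-sl)@yv*1e3)
E
```

```text
[ 0.5774 -0.0294  0.1802]
173.8 [0.5731 0.0142 0.096 ] mag dy 45.35820679839831 dx 0.008593538466226059
183.3 [0.5736 0.0083 0.096 ] mag dy 39.43632112046146 dx 0.006791059712408962
188.9 [0.5739 0.0048 0.096 ] mag dy 35.91999909521794 dx 0.005759754448986325
[[170.      -0.1282  45.9197  83.7321]
 [174.      -0.1175  44.7562  92.9604]
 [178.      -0.1179  42.3223  93.4791]
 [182.      -0.1164  40.1509  95.4484]
 [186.      -0.1192  37.3838  94.1116]
 [190.      -0.2145  20.2573  21.7681]
 [194.      -0.214   17.1976  23.1827]
 [198.      -0.2137  14.1176  24.4333]
 [202.      -0.0764  35.5612 129.7691]
 [206.      -0.0678  35.1582 136.9663]
 [210.      -0.0561  35.4892 146.4117]
 [214.      -0.0471  35.4732 153.8087]
 [218.      -0.0379  35.6333 161.2642]
 [222.      -0.0334  34.918  165.1802]
 [226.      -0.0248  35.1978 172.0984]
 [230.      -0.019   34.9825 176.9751]
 [234.      -0.011   35.3756 183.3875]
 [238.      -0.0046  35.4777 188.5303]
 [242.      -0.0011  34.9356 191.5283]
 [246.       0.0051  35.1958 196.56  ]
 [250.       0.0087  34.8104 199.5849]
 [254.       0.0156  35.4159 204.9956]
 [258.       0.0168  34.4841 206.2753]]
300 0.09669903816779943
335 0.09635324190170133
287.2 -18.346416859639394 45.442679476674634
347.5 18.545853404986627 45.43852672221862
308.4 -5.403195959347337 38.37745745381473
326.0 5.41596753572312 38.376086968759644
```

The plate and slot are aligned to about 0.1 mm in x, and y is about 0.9 mm too far positive. I'll correct y, come down to just above the jaws and look again.

```bash
python3 -m crank '[[0.5,-0.09,0,0,0,0,0.4],[1.2,-0.09,0,0,0,0,0.4],[2,-0.09,0,0,0,0,0.4],[2.6,-0.09,0,0,0,0,0.4],[2.6,-0.09,0,0,0,0,0.4]]';python3 -m crank '[[0,0,0,0,0,0,0.4],[0,0,0,0,0,0,0.4]]'; python3 - <<'E'
from m import *
s=manip.get_state();print(s['position'],s['contact_force'],delta(at(.154),Rm,s))
d=snap('wrist','w5');c=d['color']
a=cv2.resize(c[150:280,270:365],None,fx=6,fy=4.5,interpolation=cv2.INTER_NEAREST);cv2.imwrite('pics/z5w.png',cv2.convertScaleAbs(a,alpha=1.6))
E
```

```text
clock: 5.8
position: [0.5776, -0.0313, 0.1539]
ee_rot: [0.706, -0.031, 0.706, 0.031]
contact_force: [0.2, -0.7, -3.0]
width: 0.0069
clock: 6.05
position: [0.5783, -0.0314, 0.1551]
ee_rot: [0.707, -0.031, 0.706, 0.031]
contact_force: [0.2, -0.8, -3.6]
width: 0.0071
[ 0.57831789 -0.03143975  0.15505802] [ 0.17161483 -0.81454353 -3.56068686] (array([ 0.11,  0.06, -0.13]), array([-0.01,  0.13, -0.  ]))
```

View pics/z5w.png

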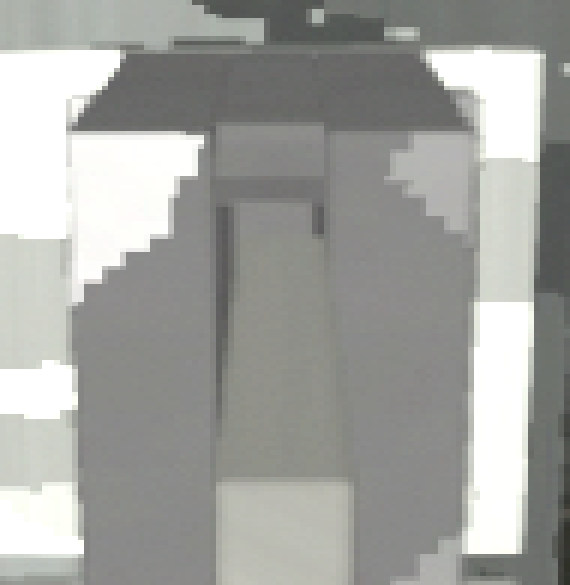

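After the descent the slot centre is at col 315.2 and the plate's lower end at about col 316.7, so the plate is roughly 1 mm too far in +x. The TCP reading agrees (0.5783 against 0.577), so I'll correct that.

```bash
python3 -m crank '[[0,0,-0.1,0,0,0,0.4],[0,0,-0.1,0,0,0,0.4],[0,0,-0.1,0,0,0,0.4]]'; python3 - <<'E'
from m import *
s=manip.get_state();print(s['position'],s['contact_force'],delta(at(.154),Rm,s))
d=snap('wrist','w6');c=d['color']
a=cv2.resize(c[150:280,270:365],None,fx=6,fy=4.5,interpolation=cv2.INTER_NEAREST);cv2.imwrite('pics/z6w.png',cv2.convertScaleAbs(a,alpha=1.6))
sl=np.r_[slot,0]
for r in (179.1,189.6,195.1):
    p=onz(d,317.2,r,.096,True); print(r,'mag dy',(p-sl)@yv*1e3)
v=np.arange(206,252,5.);P=pts(d,v*0+317,v,True); print(np.c_[v,(P-sl)@yv*1e3,P[:,2]*1e3])
E
```

```text
clock: 6.48
position: [0.5771, -0.0314, 0.1548]
ee_rot: [0.707, -0.031, 0.706, 0.031]
contact_force: [0.7, 0.4, -4.2]
width: 0.0066
[ 0.57706353 -0.03143278  0.15479801] [ 0.67837106  0.37474604 -4.1788347 ] (array([ 0.08,  0.04, -0.  ]), array([-0.01,  0.09, -0.01]))
179.1 mag dy 45.15073888390741
189.6 mag dy 39.274648123061056
195.1 mag dy 36.17045834906942
[[206.          33.98325209 112.21536535]
 [211.          34.59864034 124.64029445]
 [216.          33.97186211 131.35414036]
 [221.          34.51858594 141.48706765]
 [226.          34.29655208 148.20143529]
 [231.          34.10933796 154.46480103]
 [236.          34.30823281 161.3785576 ]
 [241.          34.33041284 167.25107439]
 [246.          34.28843868 172.51412244]
 [251.          33.93726684 176.59456427]]
```

View pics/z6w.png

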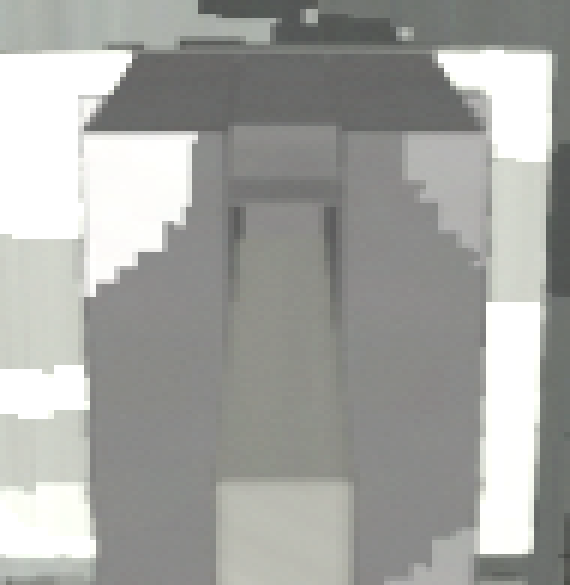

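Now the plate is centred: the slot spans zoomed cols 226–343 and the plate sits about 284 between equal dark strips. I'll lower it in and watch the force.

```bash
python3 -m crank '[[0.3,0,0,0,0,0,0.4],[0.6,0,0,0,0,0,0.4],[0.9,0,0,0,0,0,0.4],[1.2,0,0,0,0,0,0.4],[1.2,0,0,0,0,0,0.4]]'; python3 - <<'E'
from m import *
s=manip.get_state();print(s['position'],s['contact_force'],s['moment'],delta(at(.1425),Rm,s))
E
```

```text
clock: 7.15
position: [0.5768, -0.0314, 0.1423]
ee_rot: [0.707, -0.031, 0.706, 0.031]
contact_force: [0.0, -0.7, -3.1]
width: 0.0074
[ 0.57682086 -0.03138028  0.14233918] [ 0.01714127 -0.67405278 -3.05150835] [ 0.01382826  0.001603   -0.02917977] (array([-0.02,  0.04,  0.02]), array([-0.01,  0.04, -0.03]))
```

```bash
python3 -m crank '[[0.4,0,0,0,0,0,0.4],[0.8,0,0,0,0,0,0.4],[1.2,0,0,0,0,0,0.4],[1.6,0,0,0,0,0,0.4],[1.6,0,0,0,0,0,0.4]]'; python3 - <<'E'
from m import *
s=manip.get_state();print(s['position'],s['contact_force'],s['moment'],delta(at(.1265),Rm,s))
E
```

```text
clock: 7.78
position: [0.5768, -0.0314, 0.1262]
ee_rot: [0.707, -0.031, 0.706, 0.031]
contact_force: [-1.0, -0.6, -3.8]
width: 0.0071
[ 0.57676336 -0.0313521   0.12624029] [-0.9856067  -0.63649402 -3.83241306] [-0.00019587 -0.05778086  0.04813999] (array([-0.03,  0.03,  0.03]), array([-0.01,  0.03, -0.03]))
```

```bash
python3 -m crank '[[0.4,0,0,0,0,0,0.4],[0.8,0,0,0,0,0,0.4],[1.2,0,0,0,0,0,0.4],[1.6,0,0,0,0,0,0.4],[1.6,0,0,0,0,0,0.4]]'; python3 - <<'E'
from m import *
s=manip.get_state();print(s['position'],s['contact_force'],s['moment'],delta(at(.1105),Rm,s))
d=snap('wrist','w7')
E
```

```text
clock: 8.4
position: [0.5775, -0.0314, 0.1105]
ee_rot: [0.707, -0.031, 0.706, 0.031]
contact_force: [-0.1, -0.6, -4.8]
width: 0.007
[ 0.57747059 -0.03144262  0.11050848] [-0.07809991 -0.62303881 -4.78196673] [ 0.0467718  -0.20186673 -0.00189409] (array([ 0.  ,  0.05, -0.04]), array([-0.02,  0.12, -0.01]))
```

View pics/w7.png

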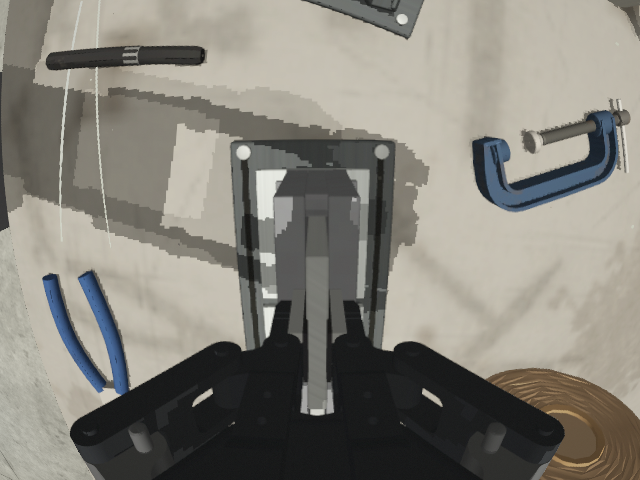

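```bash
python3 -m crank '[[0.3,0,0,0,0,0,0.4],[0.6,0,0,0,0,0,0.4],[0.9,0,0,0,0,0,0.4],[0.9,0,0,0,0,0,0.4]]'; python3 - <<'E'
from m import *
s=manip.get_state();print(s['position'],s['contact_force'],s['moment'])
E
```

```text
clock: 8.95
position: [0.5781, -0.0315, 0.102]
ee_rot: [0.708, -0.031, 0.705, 0.031]
contact_force: [2.5, -0.4, -0.7]
width: 0.0069
[ 0.57805384 -0.03154188  0.10202401] [ 2.45188239 -0.41285218 -0.66394627] [ 0.05529581 -0.61675863  0.01682523]
```

```bash
python3 -m crank '[[0,0,0,0,0,0,3],[0,0,0,0,0,0,4],[0,0,0,0,0,0,4]]'; python3 -m crank '[[-1,0,0,0,0,0,4],[-3,0,0,0,0,0,4],[-5,0,0,0,0,0,4],[-5,0,0,0,0,0,0],[-5,0,0,0,0,0,0]]'; python3 -m crank '[[0,0,0,0,0,0,0],[0,0,0,0,0,0,0],[0,0,0,0,0,0,0]]' ; python3 - <<'E'
from m import *
s=manip.get_state();print(s['position'],s['contact_force'],delta(at(.15),Rm,s))
d=snap('wrist','w8');c=snap('scene','s8')['color']
cv2.imwrite('pics/z8s.png',cv2.resize(c[130:320,330:490],None,fx=3,fy=3,interpolation=cv2.INTER_CUBIC))
E
```

```text
clock: 9.32
position: [0.5766, -0.0314, 0.1016]
ee_rot: [0.707, -0.031, 0.706, 0.031]
contact_force: [0.2, 0.6, 0.6]
width: 0.0401
clock: 9.95
position: [0.5766, -0.0314, 0.1514]
ee_rot: [0.707, -0.031, 0.706, 0.031]
contact_force: [-0.2, 0.1, -0.1]
width: 0.0043
clock: 10.32
position: [0.5769, -0.0314, 0.1513]
ee_rot: [0.707, -0.031, 0.706, 0.031]
contact_force: [0.7, -0.0, 0.4]
width: 0.0002
[ 0.57686306 -0.03140468  0.15129531] [ 0.73216559 -0.0192868   0.40827703] (array([0.13, 0.04, 0.02]), array([-0.01,  0.04, -0.03]))
```

View pics/w8.png

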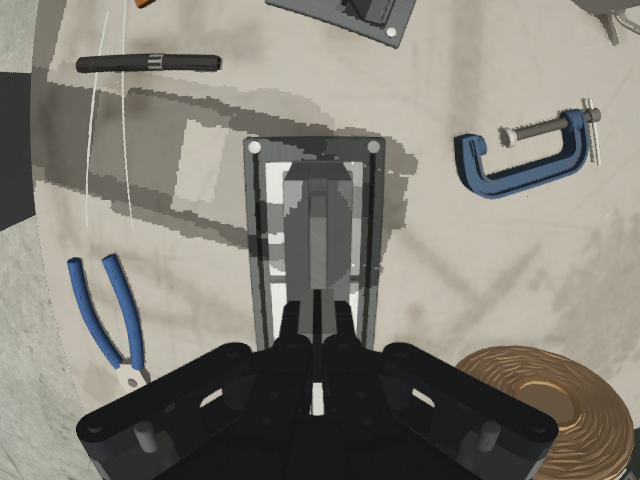

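View pics/z8s.png

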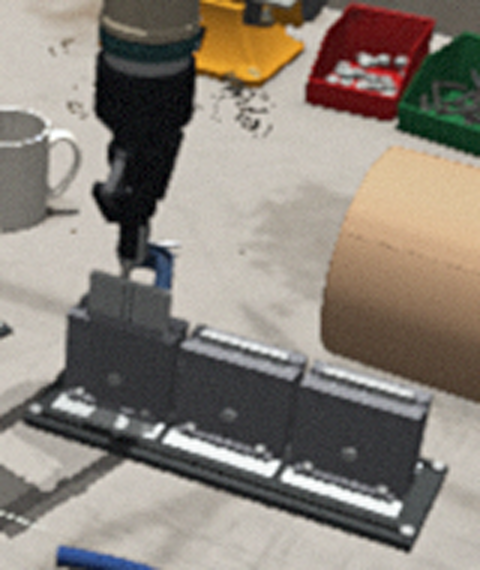

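The plate now stands part way in, held by the spring, with shut fingers above it. Next I'll push its top down in stages.

```bash
python3 -m crank '[[0.6,0,0,0,0,0,0],[1.2,0,0,0,0,0,0],[1.8,0,0,0,0,0,0],[2.2,0,0,0,0,0,0],[2.6,0,0,0,0,0,0]]'; python3 -m crank '[[0.4,0,0,0,0,0,0],[0.8,0,0,0,0,0,0],[1.2,0,0,0,0,0,0],[1.2,0,0,0,0,0,0]]'; python3 - <<'E'
from m import *
s=manip.get_state();print(s['position'],s['contact_force'],s['moment'])
E
```

```text
clock: 11.05
position: [0.5778, -0.0316, 0.1265]
ee_rot: [0.708, -0.031, 0.705, 0.031]
contact_force: [-1.4, -0.2, 8.1]
width: -0.0001
clock: 11.55
position: [0.5778, -0.0315, 0.1139]
ee_rot: [0.707, -0.031, 0.705, 0.031]
contact_force: [1.3, 0.4, 2.7]
width: -0.0002
[ 0.57776984 -0.03152453  0.11393706] [1.27401538 0.39111883 2.74873224] [-0.03536039 -0.21346443 -0.00412052]
```

```bash
python3 -m crank '[[0.3,0,0,0,0,0,0],[0.6,0,0,0,0,0,0],[0.9,0,0,0,0,0,0],[0.9,0,0,0,0,0,0]]'; python3 -m crank '[[0.1,0,0,0,0,0,0],[0.2,0,0,0,0,0,0],[0.2,0,0,0,0,0,0]]'
```

```text
clock: 12.05
position: [0.5769, -0.0314, 0.1042]
ee_rot: [0.707, -0.031, 0.706, 0.031]
contact_force: [2.6, -0.6, 2.7]
width: -0.0
clock: 12.42
position: [0.5771, -0.0315, 0.104]
ee_rot: [0.707, -0.031, 0.706, 0.031]
contact_force: [-0.5, 0.3, 10.8]
width: 0.0003
```

```bash
python3 -m crank '[[0.1,0,0,0,0,0,0],[0.2,0,0,0,0,0,0],[0.25,0,0,0,0,0,0],[0.25,0,0,0,0,0,0]]'
```

```text
clock: 12.92
position: [0.5772, -0.0315, 0.1039]
ee_rot: [0.708, -0.031, 0.705, 0.031]
contact_force: [-4.5, -0.3, 24.4]
width: 0.0003
```

At 24 N there is no further travel, so this is a hard stop. I'll back off well clear and compare the plate with its neighbours.

```bash
python3 -m crank '[[-0.5,0,0,0,0,0,0],[-3,0,0,0,0,0,0],[-8,0,0,0,0,0,0],[-13,0,0,0,0,0,0],[-15,0,0,0,0,0,0]]'; python3 -m crank '[[0,6,0,0,0,0,0],[0,12,0,0,0,0,0],[0,18,0,0,0,0,0],[0,24,0,0,0,0,0],[0,24,0,0,0,0,0]]'; python3 - <<'E'
from m import *
np.set_printoptions(precision=4,suppress=True)
t=snap('top','t9');s=snap('scene','s9');w=snap('wrist','w9')
a=cv2.resize(t['color'][185:255,325:485],None,fx=4.5,fy=4.5,interpolation=cv2.INTER_CUBIC)
b=cv2.resize(s['color'][215:315,330:490],None,fx=4.5,fy=3.0,interpolation=cv2.INTER_CUBIC)
cv2.imwrite('pics/z9.png',np.vstack([a,b])[:600])
E
```

```text
clock: 13.55
position: [0.5768, -0.0315, 0.2522]
ee_rot: [0.707, -0.031, 0.706, 0.031]
contact_force: [-0.5, -0.5, 0.1]
width: 0.0001
clock: 14.18
position: [0.5537, 0.2114, 0.2485]
ee_rot: [0.705, -0.033, 0.707, 0.033]
contact_force: [-0.4, -1.3, 0.9]
width: -0.0004
```

View pics/z9.png

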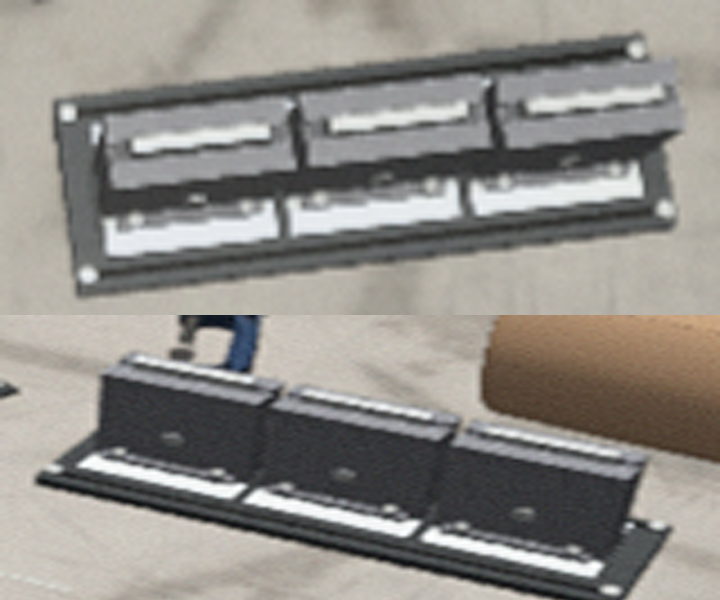

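View pics/s9.png

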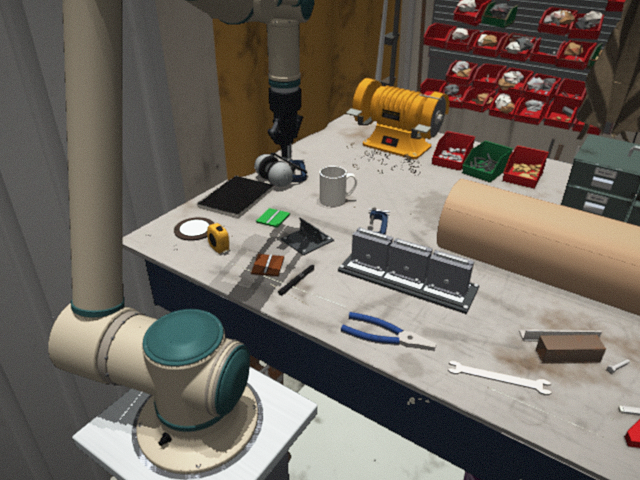

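All three plates now look alike in both views, at zoomed top (200,137), (400,117) and (595,98), and the loose things look untouched. I'll check the heights from depth.

```bash
python3 - <<'E'
from m import *
np.set_printoptions(precision=2,suppress=True)
t=load('t9'); 
for name,zx,zy in (('new',200,137),('n1',400,117),('n2',595,98)):
    u0=325+zx/4.5; v0=185+zy/4.5
    v,u=np.mgrid[int(v0)-3:int(v0)+4,int(u0)-16:int(u0)+17];u=u.ravel();v=v.ravel()
    m=t['color'][v,u].min(1)>205; P=pts(t,u,v)[m]; Q=onz(t,u[m],v[m],.103)[:,:2]; w,V=np.linalg.eigh(np.cov(Q.T))
    print(name,m.sum(),'z',np.median(P[:,2])*1e3,'xy',Q.mean(0)*1e3,'yaw',np.degrees(np.arctan2(V[1,1],V[0,1]))%180-90)
s=load('s9');c=s['color'];v,u=np.mgrid[225:285,345:480];u=u.ravel();v=v.ravel();P=pts(s,u,v)
for n,yc in (('new',-.031),('n1',-.131),('n2',-.231)):
    m=(c[v,u].min(1)>195)&(P[:,2]>.09)&(P[:,2]<.112)&(abs(P[:,1]-yc)<.03); print(n,m.sum(),np.median(P[m],0)*1e3)
a=load('top0')['color'];b=t['color'];print('diff near loose', [int(cv2.absdiff(a[y0:y1,x0:x1],b[y0:y1,x0:x1]).max(2).__gt__(60).sum()) for x0,y0,x1,y1 in ((305,255,330,320),(385,285,480,330),(130,250,190,310),(190,275,235,305))])
print(manip.get_state()['clock'])
E
```

```text
new 62 z 103.43715441904678 xy [578.   -30.82] yaw 5.159285670650718
n1 58 z 103.54296260166717 xy [ 585.92 -129.89] yaw 5.0963160789666375
n2 48 z 102.72931447252142 xy [ 592.74 -229.19] yaw 4.771209347806007
new 41 [579.16 -33.46 103.07]
n1 48 [ 587.21 -132.86  103.38]
n2 50 [ 593.7  -233.36  103.17]
diff near loose [44, 0, 190, 524]
14.325
```

Heights match to about 0.5 mm and the yaw agrees. The pixel differences at the disc and the tape measure could be the arm's shadow, so I'll check that.

View pics/t9.png

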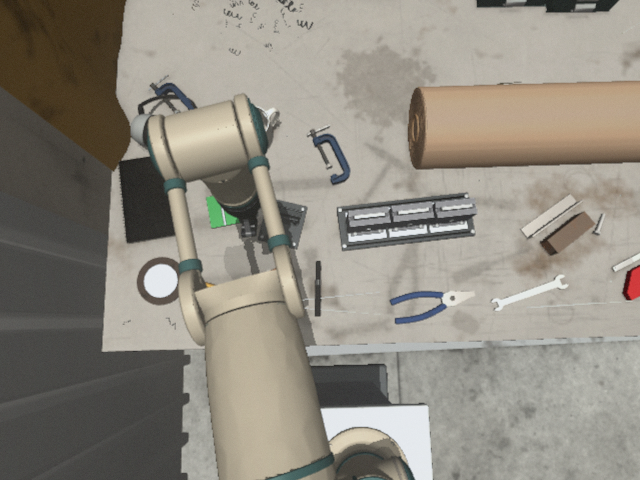

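The differences are only the arm passing in front of the camera. The disc is still at (161,281), the marker at (318,288) and the pliers at (430,303), and the scene view shows the tape measure at (218,237) as before. Handing in now.

```bash
python3 -c "
from rig import manip; print(manip.sign_off())"
```

```text
the job is handed in; nothing more can be done
None
```

The weld test plate is in the empty left-hand pocket, pushed down to the floor, and I handed the job in at about 14.3 s of the 58 s allowed. I gripped it at the top with the tool tilted to match its lean, and lined it up over the slot using the wrist camera, correcting a 1 mm error in x on the way down. It went about 46 mm into the slot with no jamming force. I then let go and pushed the top down with shut fingers until it stopped moving at 24 N.

**Last checks:**
- **Depth:** the plate's top is at 103.4 mm in the top view and 103.1 mm in the scene view. Its neighbours read 102.7–103.5 mm.
- **Squareness:** it is turned 5.2°, against 5.1° and 4.8° for the neighbours.
- **Contact:** the fingers are well clear of it.
- **Other items:** the neighbouring plates and the loose things look unmoved. The arm hid part of the tape measure in the last top view, so I checked that one in the scene view.

None of the last checks failed. The two cameras' positions for the plate differ by 1–3 mm, about what their calibration allows. I did not measure its upright angle separately; that rests on the slot holding it and its matching its neighbours.

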